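# Pump the reagent sprayer up to pressure

### The arm

A 6-joint arm with a two-finger parallel gripper is mounted at the origin on the work surface. World frame = base frame: x ahead of the robot, y to its left, z up, the work surface at z = 0. Lengths are in m, angles in rad, forces in N, time in s.
With the tool pointing down it reaches from about 0.35 to 0.975 m from the base axis. Payload 4.9 kg.
Tool frame: the origin (TCP) lies on the centre line of the jaws, within the pads' length; the fingertips stand 11 mm ahead of it and the grasp point (between the pads) lies 8 mm behind it (manip.finger_overhang is the distance from the TCP to the fingertips, in m); y points along the fingers, z is the direction in which the jaws open and shut, and the axes are right-handed (so a half turn about y gives the same grasp; the last joint's range is limited). The gripper opens to 85 mm and grips with 20 to 120 N. Pads are 22 mm wide; open, the fingers measure 114 mm over their backs; the gripper's body (76 mm by 85 mm) begins 54 mm behind the grasp point. The pads swing forward as they close: fully open they stand 13 mm farther back than shut.
Start: joints at [1.155, 0.053, 1.613, -0, 1.476, -0.119], TCP at [0.183, 0.598, 0.242] pointing down, gripper open.
Joint ranges: [-3.01, 3.01], [-1.01, 2.22], [0.06, 2.58], [-1.02, 4.17], [0.09, 2.62], [-3.14, 3.14]. Speed limits (rad/s): [2.57, 2.57, 3.14, 3.14, 3.14, 3.14].

### API

Orientations are given as a unit quaternion [w, x, y, z].
In Python, from plant import readout, cams, workorder, manip gives the robot as it stands.
- The arm moves only by the tool play_rows, never from a script. Its arguments are lists of equal length, an entry for each row: "slide": the shift along the tool's x, y, z in cm, a list of three; "yaw": the turn about the tool's y in degrees; "grip": the closure, from -1 (fully open) to 1 (shut), so that 0 is half open. In form: {"slide": [[x, y, z], ...], "yaw": [yaw, ...], "grip": [grip, ...]}. A call has 1 to 12 rows; each row shifts and turns the commanded pose from where the row before left it, along the tool's axes as they then stand; what a row does not reach is not made up. A row lasts 1/10 s, in which the tool goes at most 50 mm and 8.59 degrees, less where a joint would pass 70% of its speed; a pose out of reach is approached as far as the arm can. A call with a gripper value outside its range is refused whole. The fingers move at their own pace and stop on an object; the grip force is fixed at half the most. Time passes only in rows, so rows that do not move let the fingers close. It gives the time, the measured TCP pose, the force and the opening at its end, in the units of the state.
- readout.state(): the state, without advancing time (a new reading comes with each control period).
- cams.grab_frame(name): name is "scene" or "side" or "wrist"; returns a dict with "image" (480x640x3 uint8, red, green, blue), "mtx" (3x3 intrinsics, pixels), "R" (3x3) and "t" (3): a world point X has camera coordinates R X + t; the wrist camera has in their place "mount" (4x4, takes a point from camera to tool coordinates, whose origin is the TCP and whose axes are the tool frame's). Camera axes: x right, y down, z forward; pixel columns grow to the right and rows downward; lengths in m; the calibration is good to about 2 mm. A picture is of the moment at which its call begins: read the wrist's pose just before it. There is no depth.
- workorder.job_done(): hands the job in, once; it reports no verdict.
The state is a dict: "time": time; "joint_pos": joint angles; "joint_vel": joint speeds; "joint_efforts": joint torques, N m; "tool_pos": TCP position; "tool_rot": TCP orientation; "contact_force": force on the tool from outside, world axes, zero at the start; "ft_torque": the same for the moment, N m; "gripper_width": opening from 0.0 (shut) to 1.0 (fully open).
Only numpy, scipy, OpenCV 4.12 (cv2) and the standard library are available. Lean on these libraries where they do the work, as an engineer would, in place of code of your own. Each camera call takes 0.05 s, during which the arm holds its last target.

### The job

Bring the reagent sprayer up to working pressure: press the blue knob on its top down with the fingertips and let it spring back up, stroke after stroke, until the red gauge pin on its shoulder stands fully out with the whole yellow band at its foot showing. Only press on the knob: do not grip it, do not touch the gauge pin, do not lift, tip or shove the sprayer, and leave the other things where they are. Finish with the knob sprung back up.

Things in the scene. Friction and masses are not known exactly. Their poses are not given: they have to be found in the camera images.
- sprayer: hand compression sprayer standing loose on the table: white round tank 116 mm in diameter and 148 mm high, black ribbed screw collar and grey spray head on top (to 196 mm), brass nozzle reaching 91 mm out along its -y, pistol grip reaching 90 mm out along its +y; about 1.2 to 1.8 kg. Origin: centre of the underside, z up
- pump_top (a point): centre of the top face of the blue round pump knob on top of the sprayer (knob 52 mm in diameter, 20 mm thick, top face flat over 44 mm, 258 mm above the table when up, 218 mm when fully down); moves with the knob
- pump (a joint): how far the pump knob is pressed straight down, m: 0 up (its rest), 0.040 fully down. A spring pushes it back up as soon as it is let go; pressing it takes about 7 N at the top, 15 N at the bottom, and up to 22 N at the bottom once the gauge pin is fully out. Each stroke of 0.030 or more that begins from fully up builds pressure; shallower ones build less, and below about 0.025 none
- gauge (a joint): how far the gauge pin stands out, m: 0 in, 0.0214 fully out (its stop). It starts anywhere from 0 to 0.007. A full pump stroke raises it about 3.4 mm (the first 1 to 5 mm) as the knob goes down; it stays there as the knob comes up, so 4 to 7 strokes are needed. Pumping on with the pin out does no harm
- gauge_pin: the red gauge pin (its origin: the centre of its top), 11 mm in diameter, which rises straight up out of a black boss (19 mm in diameter, top 158 mm above the table) on the tank's shoulder, 47 mm from the sprayer's axis along its +x. Pin top 159 mm above the table when in, 180 mm when fully out; the lowest 4 mm of the pin, which come out last, are yellow
- alcohol: clear bottle with a black cap, 76 mm in diameter, 200 mm high, loose. Origin: centre of the underside
- reagent: white bottle with a red label, 72 mm in diameter, 185 mm high, loose. Origin: centre of the underside
- beaker: turquoise plastic cup, 72 mm in diameter, 85 mm high, loose. Origin: centre of the underside
- loupe: black stand loupe on a ring foot, 62 mm in diameter, 62 mm high, loose. Origin: centre of the underside
- jar_a: powder jar with a black cap in the white tray, 66 mm in diameter, 55 mm high, loose. Origin: centre of the underside
- jar_b: powder jar with a black cap in the white tray, 56 mm in diameter, 50 mm high, loose. Origin: centre of the underside
- jar_c: powder jar with a black cap in the white tray, 56 mm in diameter, 60 mm high, loose. Origin: centre of the underside

How it is judged:
By the outcome, as a careful person would: the job done as asked, in the order asked, and still so for the second after the job is handed in, with the robot touching nothing.
It also fails if it takes over 45 s, if anything falls off the work surface, if the arm or the gripper's body presses on something with over 40 N, if the wrist force passes 120 N, or if a joint passes its speed limit or range.

## Working session

There is one attempt and no reset: what is moved stays moved. The work goes in short steps, Python scripts to look and compute and a tool call to move; the robot and the scene stay as the last step left them, time stands still between calls to the robot, and variables do not carry over. Pictures are saved under pics/ and viewed, and the job is handed in when it is done.

Besides the shell and the picture viewer there is one more tool, called as a command line: name --pt "numbers of a row" for each row, then --argument value for the rest. play_rows: Moves the arm, as the interface text tells. Its arguments: {"type":"object","properties":{"slide":{"type":"array","items":{"type":"array","items":{"type":"number"}}},"yaw":{"type":"array","items":{"type":"number"}},"grip":{"type":"array","items":{"type":"number"}}},"required":["slide","yaw","grip"]}

```bash
mkdir -p pics; ls
python3 - <<'E'
from plant import readout, cams, manip
import cv2, numpy as np
s=readout.state(); print(s)
print([a for a in dir(manip) if a[0]!='_'])
for n in("scene","side","wrist"):
    f=cams.grab_frame(n); cv2.imwrite(f"pics/{n}0.png",f["image"][:,:,::-1])
    np.savez(f"{n}0.npz",**f)
    print(n,{k:np.round(v,4).tolist() for k,v in f.items() if k!="image"})
E
```

```text
pics
{'time': 0.0, 'joint_pos': array([ 1.15498551e+00,  5.33681927e-02,  1.61430060e+00, -2.95895139e-05,
        1.47598719e+00, -1.18994274e-01]), 'joint_vel': array([-0.00101877, -0.00020903,  0.00015447,  0.00158221, -0.00024733,
       -0.00010685]), 'joint_efforts': array([-2.43578106e-04, -3.93684947e+01, -3.70177639e+01, -1.01689232e-04,
        6.94522445e-03,  1.15445249e-05]), 'tool_pos': array([0.18255778, 0.59711555, 0.24105202]), 'tool_rot': array([-0.6986275 ,  0.70004014, -0.10473736,  0.10437194]), 'contact_force': array([-4.59541765e-01, -1.73557768e-01,  1.82960595e-04]), 'ft_torque': array([-0.00660482, -0.00316705,  0.030008  ]), 'gripper_width': 0.9961837484503634}
['IKError', 'finger_overhang']
scene {'mtx': [[491.9412, 0.0, 327.085], [0.0, 491.9412, 236.3834], [0.0, 0.0, 1.0]], 'R': [[0.3636, 0.9315, 0.0118], [0.6047, -0.2264, -0.7636], [-0.7086, 0.2847, -0.6456]], 't': [-0.2272, -0.2256, 1.4993]}
side {'mtx': [[534.6507, 0.0, 326.0731], [0.0, 534.6507, 234.1596], [0.0, 0.0, 1.0]], 'R': [[0.8642, -0.5028, -0.019], [-0.3359, -0.5483, -0.7658], [0.3746, 0.6682, -0.6427]], 't': [-0.5011, 0.3326, 1.2006]}
wrist {'mtx': [[401.3529, 0.0, 321.4249], [0.0, 401.3529, 241.8102], [0.0, 0.0, 1.0]], 'mount': [[0.001, 0.9531, 0.3026, -0.077], [-0.0, -0.3026, 0.9531, -0.1314], [1.0, -0.0009, -0.0003, -0.0002], [0.0, 0.0, 0.0, 1.0]]}
```

View pics/scene0.png

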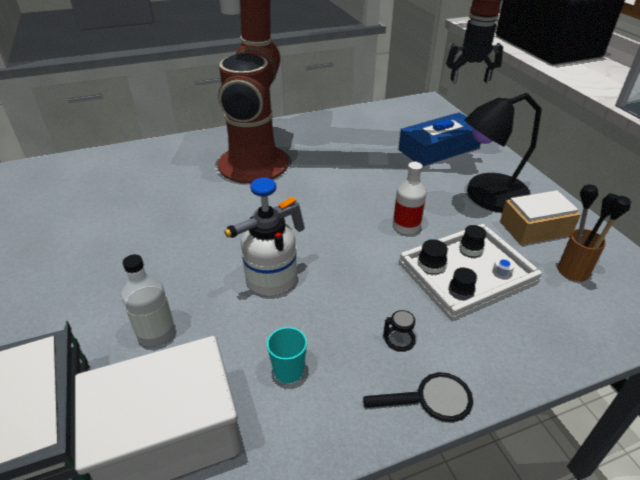

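View pics/side0.png

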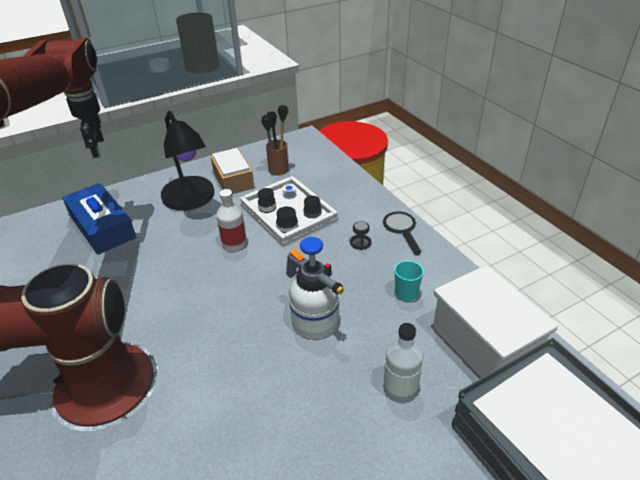

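View pics/wrist0.png

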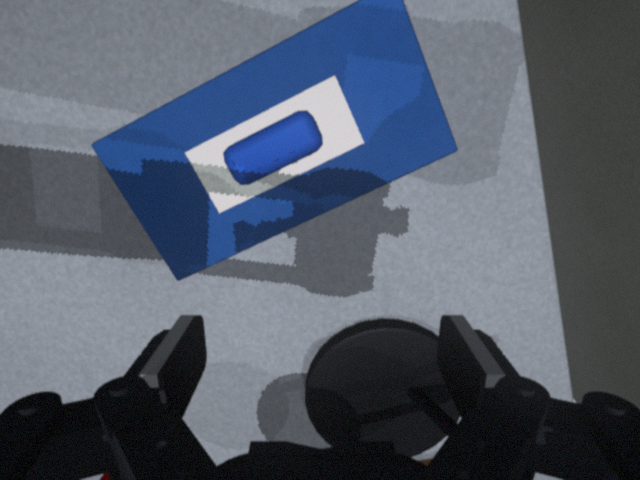

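The knob is at about (263,186) in the scene view and (312,244) in the side view. The pin is near (278,237) in the scene view. I'll enlarge both.

Run:
```python
import cv2, numpy as np
a=np.load("scene0.npz")["image"][170:300,215:315]; b=np.load("side0.npz")["image"][230:345,275:365]
a=cv2.resize(a,None,fx=4,fy=4,interpolation=2)[:,:,::-1]; b=cv2.resize(b,None,fx=4,fy=4,interpolation=2)[:,:,::-1]
c=np.zeros((520,760,3),np.uint8); c[:a.shape[0],:400]=a; c[:b.shape[0],400:]=b
cv2.imwrite("pics/crop0.png",c)
```

```text
(no output)
```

View pics/crop0.png

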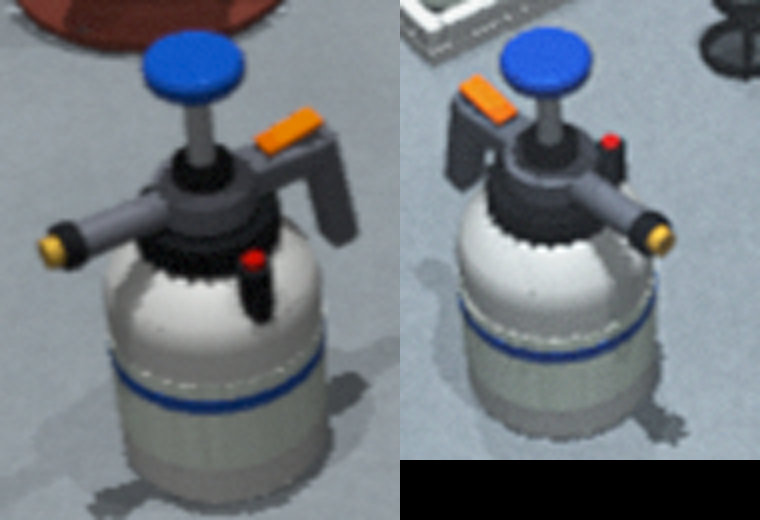

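```bash
cat > h.py <<'E'
import numpy as np, cv2
def ray(f,u,v,z):
    R,t,K=f["R"],f["t"],f["mtx"]; C=-R.T@t; d=R.T@np.linalg.solve(K,[u,v,1.]); return C+d*(z-C[2])/d[2]
def proj(f,X):
    p=f["mtx"]@(f["R"]@np.asarray(X)+f["t"]); return p[:2]/p[2]
E
python3 - <<'E'
from h import *
for n,box in(("scene",(170,200,240,285)),("side",(230,256,295,330))):
    f=np.load(n+"0.npz"); im=f["image"].astype(int); m=np.zeros(im.shape[:2],bool)
    a,b,c,d=box; s=im[a:b,c:d]; m[a:b,c:d]=(s[...,2]>s[...,0]+60)
    y,x=np.nonzero(m); print(n,x.mean(),y.mean(),x.min(),x.max(),y.min(),y.max(), "knob centre",ray(f,x.mean(),y.mean(),.248))
f=np.load("scene0.npz");
print("nozzle",ray(f,227.5,232,.17),"pin",ray(f,278.5,235,.163),"pin side",ray(np.load("side0.npz"),327.5,265.5,.163))
for n,uvs in {"scene":[(269,292)],"side":[(315,337)]}.items(): print(ray(np.load(n+"0.npz"),*uvs[0],0))
from plant import readout; from scipy.spatial.transform import Rotation as Ro
s=readout.state();q=s["tool_rot"];R=Ro.from_quat([q[1],q[2],q[3],q[0]]).as_matrix();print(R.round(3),s["tool_pos"])
E
```

```text
scene 262.84313725490193 185.9327731092437 250 275 178 195 knob centre [ 0.48994314 -0.08610203  0.248     ]
side 310.9871794871795 244.31410256410257 300 322 236 252 knob centre [ 0.4975329  -0.08508765  0.248     ]
nozzle [ 0.50963644 -0.17013743  0.17      ] pin [ 0.54598288 -0.07576221  0.163     ] pin side [ 0.53854278 -0.08367563  0.163     ]
[ 0.53771762 -0.10397402  0.        ]
[ 0.47114575 -0.13372055  0.        ]
[[ 0.956 -0.001  0.292]
 [-0.292 -0.001  0.956]
 [-0.    -1.    -0.002]] [0.18261299 0.59725227 0.24135772]
```

Run:
```python
from h import *
fs=np.load("scene0.npz");fd=np.load("side0.npz")
print("base",ray(fs,498,190,0.01),ray(fd,187,192,.01))
def tri(a,b):
    P=[f["mtx"]@np.c_[f["R"],f["t"]] for f in(fs,fd)]
    X=cv2.triangulatePoints(P[0],P[1],np.float64(a),np.float64(b)); return (X[:3]/X[3]).ravel()
print("knob",tri((262.8,185.9),(311,244.3)))
print("lamp shade top",tri((515,98),(170,113)),"elbow",tri((530,97),(170,113)),"shade low",tri((487,135),(187,155)))
print("blue box",ray(fs,440,140,.05),"bottle top",ray(fs,415,168,.185))
```

```text
base [0.39649039 0.60532619 0.01      ] [0.40242785 0.59688163 0.01      ]
knob [ 0.49573616 -0.08795565  0.25158829]
lamp shade top [0.40100773 0.57344831 0.29715566] elbow [0.40790269 0.6102771  0.28792765] shade low [0.40681608 0.50748624 0.20067563]
blue box [0.1533066  0.55725235 0.05      ] bottle top [0.45084948 0.2845838  0.185     ]
```

Run:
```python
import cv2, numpy as np
a=np.load("scene0.npz")["image"][0:240,380:620]; b=np.load("side0.npz")["image"][20:260,30:270]
c=np.hstack([cv2.resize(i,(400,400),interpolation=2) for i in(a,b)])
cv2.imwrite("pics/crop1.png",c[:,:,::-1])
```

```text
(no output)
```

View pics/crop1.png

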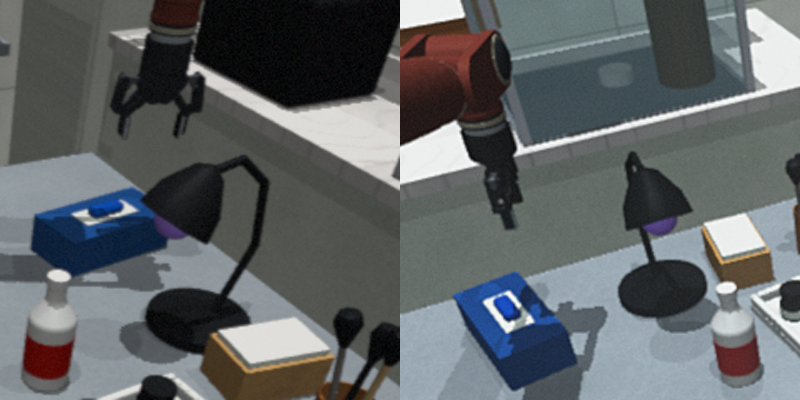

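The lamp (top about 0.30 m at (0.40, 0.55)) stays clear of a straight path to the knob at about (0.495, -0.087). I'll raise and shut the fingers, then travel.

play_rows --pt "0 -3 0" --pt "0 -4 0" --pt "2 -1 -2.3" --pt "2.8 0 -3.2" --pt "2.8 0 -3.2" --pt "2.8 0 -3.2" --pt "2.8 0 -3.2" --pt "2.8 0 -3.2" --pt "2.8 0 -3.2" --pt "2.8 0 -3.2" --pt "2.8 0 -3.2" --pt "2.8 0 -3.2" --yaw '[0,0,0,0,0,0,0,0,0,0,0,0]' --grip '[1,1,1,1,1,1,1,1,1,1,1,1]'

```text
time: 1.35
tool_pos: [0.3521, 0.2191, 0.3221]
tool_rot: [0.699, -0.699, 0.104, -0.104]
contact_force: [1.1, 0.1, 0.2]
gripper_width: 0.005
```

play_rows --pt "3 0 -3.4" --pt "3 0 -3.4" --pt "3 0 -3.4" --pt "3 0 -3.4" --pt "3 0 -3.4" --pt "2 0 -3.0" --pt "2 0 -2.5" --pt "1.7 0 -1.8" --pt "0 0 -1" --pt "0 0 0" --pt "0 0 0" --yaw '[0,0,0,0,0,0,0,0,0,0,0]' --grip '[1,1,1,1,1,1,1,1,1,1,1]'

```text
time: 2.45
tool_pos: [0.4755, -0.0811, 0.3222]
tool_rot: [0.7, -0.699, 0.105, -0.104]
contact_force: [0.0, -0.5, 0.2]
gripper_width: 0.003
```

```bash
cat > look.py <<'E'
import sys
from plant import readout, cams
from h import *
from scipy.spatial.transform import Rotation as Ro
tag=sys.argv[1]
for n in sys.argv[2:]:
    s=readout.state(); f=cams.grab_frame(n)
    d=dict(f); d["pos"]=s["tool_pos"]; d["rot"]=s["tool_rot"]
    if n=="wrist":
        q=s["tool_rot"]; T=np.eye(4); T[:3,:3]=Ro.from_quat([q[1],q[2],q[3],q[0]]).as_matrix(); T[:3,3]=s["tool_pos"]
        W=np.linalg.inv(T@f["mount"]); d["R"]=W[:3,:3]; d["t"]=W[:3,3]
    np.savez(f"{n}{tag}.npz",**d); cv2.imwrite(f"pics/{n}{tag}.png",f["image"][:,:,::-1])
print(s["time"],s["tool_pos"],s["contact_force"])
E
python3 look.py 1 wrist scene side
python3 - <<'E'
from h import *
f=np.load("wrist1.npz"); im=f["image"].astype(int); m=(im[...,2]>im[...,0]+60)
n,l,st,c=cv2.connectedComponentsWithStats(m.astype(np.uint8)); 
for i in range(1,n):
    if st[i,4]>100: print(st[i],c[i],ray(f,*c[i],.256))
print(proj(f,[.495,-.087,.258]))
fs,fd=np.load("scene1.npz"),np.load("side1.npz")
a=fs["image"][120:310,170:360]; b=fd["image"][170:360,220:410]
cv2.imwrite("pics/crop1b.png",np.hstack([cv2.resize(i,(400,400),interpolation=2) for i in(a,b)])[:,:,::-1])
E
```

```text
2.55 [ 0.47559879 -0.08076044  0.32244343] [ 0.01856318 -0.09265408 -0.01828022]
[ 274  260   90   62 3222] [316.97486034 287.68094351] [ 0.48573092 -0.08697832  0.256     ]
[321 418   8  30 103] [323.69902913 432.66990291] [ 0.57861425 -0.11150982  0.256     ]
[322.00508977 304.35661421]
```

View pics/wrist1.png

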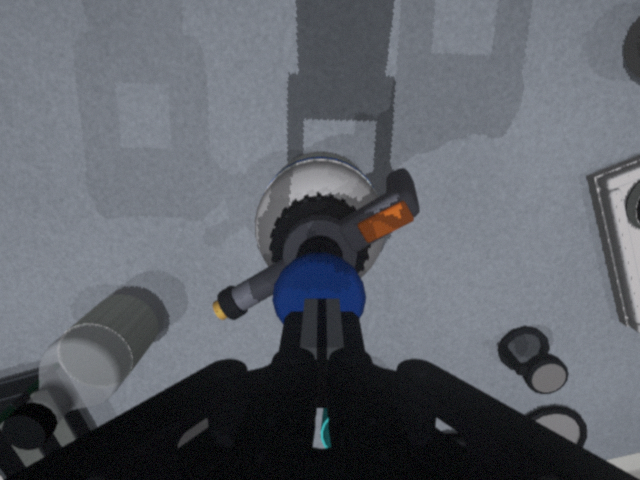

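View pics/crop1b.png

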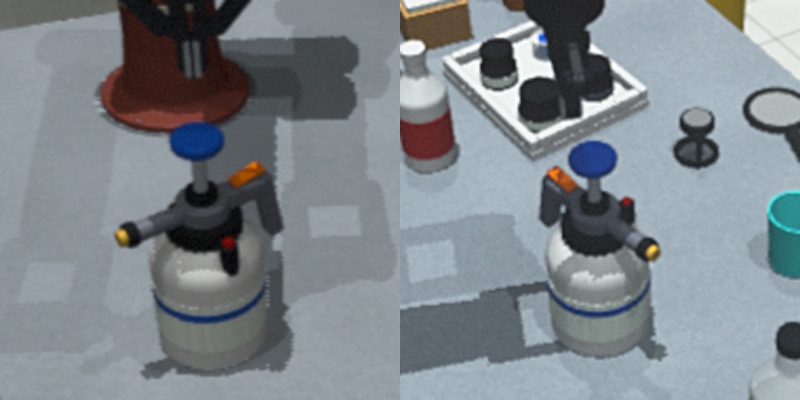

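Run:
```python
from h import *
f=np.load("wrist1.npz"); C=-f["R"].T@f["t"]; print("cam",C)
th=np.linspace(0,2*np.pi,73)
im=cv2.resize(f["image"][220:380,220:420],None,fx=4,fy=4,interpolation=2)[:,:,::-1].copy()
for c,col in(((.494,-.087),(0,255,0)),((.486,-.087),(0,255,255))):
  for z,r in((.258,.022),(.248,.026),(.238,.026)):
    P=np.array([proj(f,[c[0]+r*np.cos(a),c[1]+r*np.sin(a),z]) for a in th]); print(c,z,P.min(0).round(1),P.max(0).round(1))
    if z!=.238: cv2.polylines(im,[np.int32((P-[220,220])*4)],True,col,1)
cv2.imwrite("pics/fit1.png",im)
```

```text
cam [ 0.40182949 -0.05887195  0.45359785]
(0.494, -0.087) 0.258 [280.5 264.4] [362.4 338.8]
(0.494, -0.087) 0.248 [275.1 250.9] [367.8 335.7]
(0.494, -0.087) 0.238 [276.9 245.2] [365.9 327. ]
(0.486, -0.087) 0.258 [275.6 250.5] [358.5 326.5]
(0.486, -0.087) 0.248 [270.4 237.4] [364.1 323.9]
(0.486, -0.087) 0.238 [272.4 232.2] [362.3 315.6]
```

View pics/fit1.png

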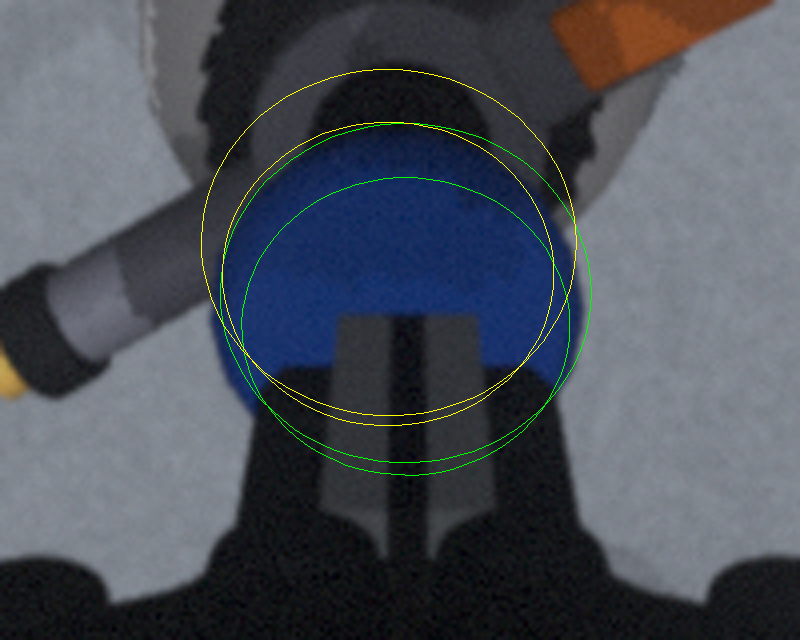

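play_rows --pt "1.0 0 0" --pt "1.1 1.0 -0.1" --pt "0 1.5 0" --pt "0 1.3 0" --pt "0 0 0" --pt "0 0.5 0" --pt "0 0.5 0" --pt "0 0.5 0" --pt "0 0 0" --pt "0 0 0" --yaw '[0,0,0,0,0,0,0,0,0,0]' --grip '[1,1,1,1,1,1,1,1,1,1]'

```text
time: 3.6
tool_pos: [0.4957, -0.0889, 0.2695]
tool_rot: [-0.699, 0.699, -0.105, 0.105]
contact_force: [0.2, 0.5, -0.1]
gripper_width: 0.001
```

```bash
cat > cr.py <<'E'
import sys; from h import *
t=sys.argv[1]
fs,fd=np.load(f"scene{t}.npz"),np.load(f"side{t}.npz")
a=fs["image"][160:280,205:325]; b=fd["image"][215:335,255:375]
cv2.imwrite(f"pics/crop{t}.png",np.hstack([cv2.resize(i,(400,400),interpolation=2) for i in(a,b)])[:,:,::-1])
E
python3 look.py 2 scene side; python3 cr.py 2
```

```text
3.65 [ 0.49569604 -0.08891156  0.26950969] [ 1.21019955 -0.91646114 -0.73671394]
```

View pics/crop2.png

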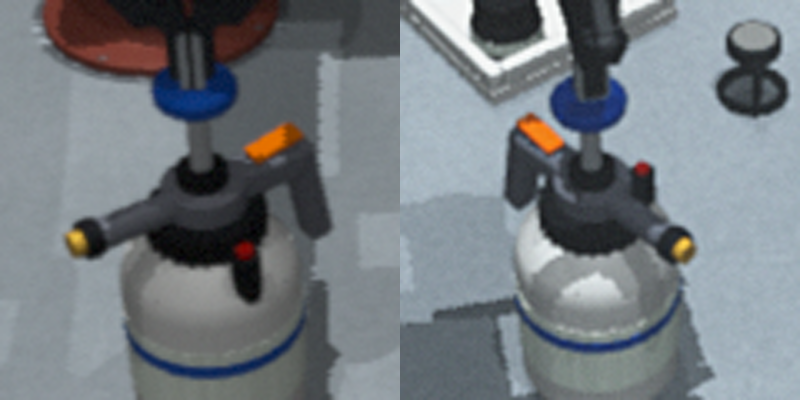

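The fingertips sit just above the middle of the knob. First stroke next, with a check at the bottom.

play_rows --pt "0 0.8 0" --pt "0 1.0 0" --pt "0 1.0 0" --pt "0 0.9 0" --pt "0 0 0" --pt "0 0 0" --yaw '[0,0,0,0,0,0]' --grip '[1,1,1,1,1,1]'

```text
time: 4.3
tool_pos: [0.4961, -0.089, 0.2351]
tool_rot: [-0.699, 0.7, -0.104, 0.105]
contact_force: [-4.7, 1.3, 12.0]
gripper_width: -0.004
```

```bash
python3 look.py 3 scene side; python3 cr.py 3
```

```text
4.35 [ 0.49615325 -0.08901897  0.2351597 ] [-4.88372098  1.87421996 11.52049504]
```

View pics/crop3.png

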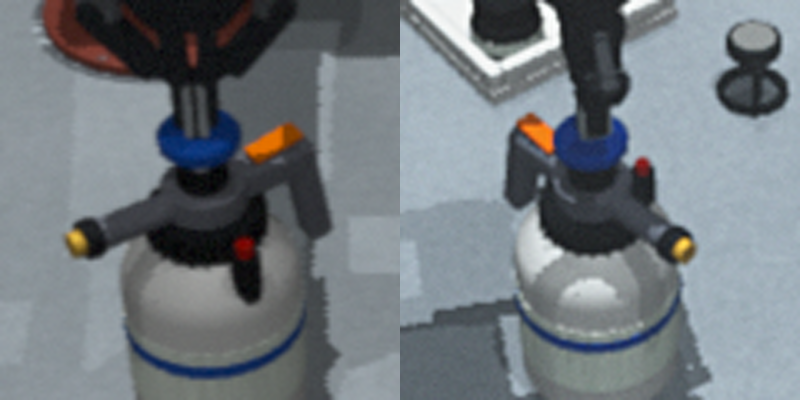

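play_rows --pt "0 -1.5 0" --pt "0 -1.5 0" --pt "0 -1.5 0" --pt "0 0 0" --pt "0 0 0" --pt "0 1.0 0" --pt "0 1.2 0" --pt "0 1.2 0" --pt "0 1.2 0" --pt "0 0.1 0" --pt "0 0 0" --yaw '[0,0,0,0,0,0,0,0,0,0,0]' --grip '[1,1,1,1,1,1,1,1,1,1,1]'

```text
time: 5.5
tool_pos: [0.496, -0.089, 0.2314]
tool_rot: [-0.699, 0.699, -0.104, 0.105]
contact_force: [-2.8, 1.1, 12.0]
gripper_width: -0.001
```

```bash
python3 look.py 4 scene side; python3 cr.py 4
```

```text
5.55 [ 0.49601861 -0.08899809  0.23147641] [-2.35005733  0.18302351 11.0317758 ]
```

View pics/crop4.png

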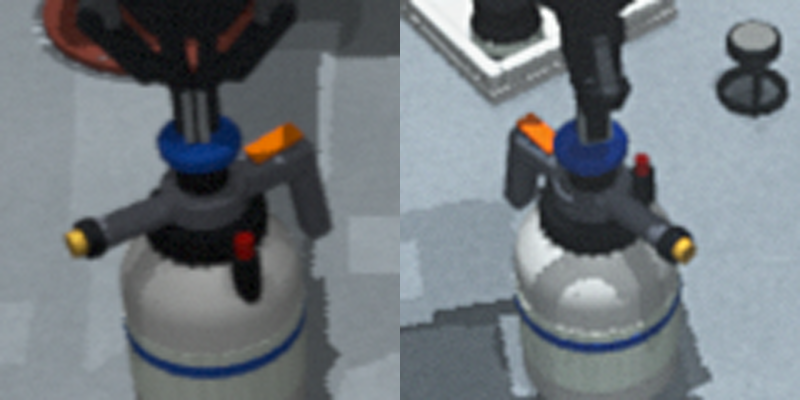

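The pin is rising and the sprayer hasn't moved. More strokes.

play_rows --pt "0 -1.5 0" --pt "0 -1.5 0" --pt "0 -1.5 0" --pt "0 0 0" --pt "0 0 0" --pt "0 1.0 0" --pt "0 1.2 0" --pt "0 1.2 0" --pt "0 1.1 0" --pt "0 0 0" --pt "0 0 0" --yaw '[0,0,0,0,0,0,0,0,0,0,0]' --grip '[1,1,1,1,1,1,1,1,1,1,1]'

```text
time: 6.7
tool_pos: [0.4957, -0.0889, 0.231]
tool_rot: [-0.699, 0.699, -0.104, 0.105]
contact_force: [-3.0, 1.0, 11.1]
gripper_width: 0.003
```

play_rows --pt "0 -1.5 0" --pt "0 -1.5 0" --pt "0 -1.5 0" --pt "0 0 0" --pt "0 0 0" --pt "0 1.0 0" --pt "0 1.2 0" --pt "0 1.2 0" --pt "0 1.1 0" --pt "0 0 0" --pt "0 0 0" --yaw '[0,0,0,0,0,0,0,0,0,0,0]' --grip '[1,1,1,1,1,1,1,1,1,1,1]'

```text
time: 7.8
tool_pos: [0.4957, -0.0889, 0.231]
tool_rot: [-0.699, 0.699, -0.105, 0.105]
contact_force: [-3.2, 0.9, 11.7]
gripper_width: -0.001
```

```bash
python3 look.py 5 scene side; python3 cr.py 5
```

```text
7.85 [ 0.49571346 -0.08885916  0.23107285] [-3.37676091  0.89447773 11.6600461 ]
```

View pics/crop5.png

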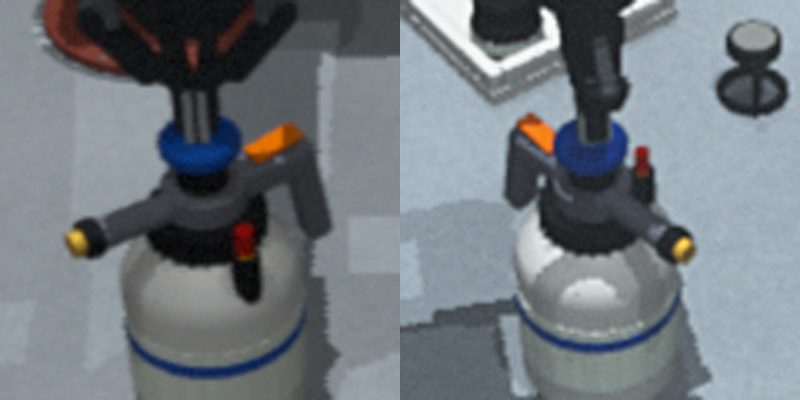

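Yellow is just starting to show at the foot of the pin. I'll do more strokes; extra ones do no harm.

play_rows --pt "0 -1.5 0" --pt "0 -1.5 0" --pt "0 -1.5 0" --pt "0 0 0" --pt "0 0 0" --pt "0 1.0 0" --pt "0 1.2 0" --pt "0 1.2 0" --pt "0 1.1 0" --pt "0 0 0" --pt "0 0 0" --yaw '[0,0,0,0,0,0,0,0,0,0,0]' --grip '[1,1,1,1,1,1,1,1,1,1,1]'

```text
time: 9.0
tool_pos: [0.4958, -0.0889, 0.2322]
tool_rot: [-0.699, 0.699, -0.104, 0.105]
contact_force: [-5.5, 2.2, 15.6]
gripper_width: 0.003
```

play_rows --pt "0 -1.5 0" --pt "0 -1.5 0" --pt "0 -1.5 0" --pt "0 0 0" --pt "0 0 0" --pt "0 1.0 0" --pt "0 1.2 0" --pt "0 1.2 0" --pt "0 1.1 0" --pt "0 0 0" --pt "0 0 0" --yaw '[0,0,0,0,0,0,0,0,0,0,0]' --grip '[1,1,1,1,1,1,1,1,1,1,1]'

```text
time: 10.1
tool_pos: [0.4961, -0.089, 0.2333]
tool_rot: [-0.699, 0.699, -0.104, 0.105]
contact_force: [-7.7, 2.8, 20.2]
gripper_width: -0.003
```

play_rows --pt "0 -1.5 0" --pt "0 -1.5 0" --pt "0 -1.5 0" --pt "0 0 0" --pt "0 0 0" --pt "0 1.0 0" --pt "0 1.2 0" --pt "0 1.2 0" --pt "0 1.1 0" --pt "0 0 0" --pt "0 0 0" --yaw '[0,0,0,0,0,0,0,0,0,0,0]' --grip '[1,1,1,1,1,1,1,1,1,1,1]'

```text
time: 11.2
tool_pos: [0.4961, -0.089, 0.2332]
tool_rot: [-0.699, 0.699, -0.104, 0.105]
contact_force: [-6.9, 2.3, 20.1]
gripper_width: -0.001
```

```bash
python3 look.py 6 scene side; python3 cr.py 6
```

```text
11.25 [ 0.49606818 -0.08899359  0.23344615] [-6.37383835  1.47435837 20.79861815]
```

View pics/crop6.png

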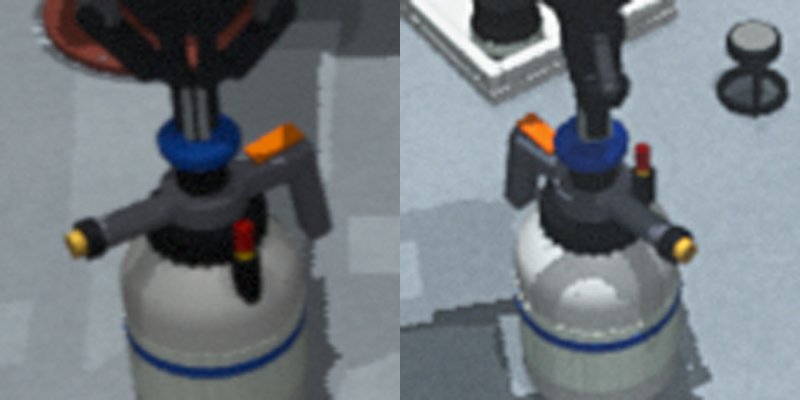

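The force at the bottom has levelled off at about 20 N, which fits the pin being on its stop. I'll do one more stroke to be sure, then retreat straight up.

play_rows --pt "0 -1.5 0" --pt "0 -1.5 0" --pt "0 -1.5 0" --pt "0 0 0" --pt "0 0 0" --pt "0 1.0 0" --pt "0 1.2 0" --pt "0 1.2 0" --pt "0 1.2 0" --pt "0 0.1 0" --pt "0 0 0" --yaw '[0,0,0,0,0,0,0,0,0,0,0]' --grip '[1,1,1,1,1,1,1,1,1,1,1]'

```text
time: 12.4
tool_pos: [0.496, -0.089, 0.2312]
tool_rot: [-0.699, 0.699, -0.104, 0.105]
contact_force: [-6.3, 2.4, 21.8]
gripper_width: 0.002
```

play_rows --pt "0 -1.5 0" --pt "0 -1.5 0" --pt "0 -1.5 0" --pt "0 -2 0" --pt "0 -3 0" --pt "0 -3 0" --pt "0 -2 0" --pt "0 0 0" --pt "0 0 0" --pt "0 0 0" --yaw '[0,0,0,0,0,0,0,0,0,0]' --grip '[1,1,1,1,1,1,1,1,1,1]'

```text
time: 13.4
tool_pos: [0.495, -0.0887, 0.3701]
tool_rot: [0.7, -0.699, 0.106, -0.103]
contact_force: [0.2, 0.2, -0.4]
gripper_width: -0.0
```

```bash
python3 look.py 7 scene side; python3 cr.py 7
python3 - <<'E'
from h import *
for n,r,c in(("scene",(222,240),(272,286)),("side",(255,282),(322,334))):
    f=np.load(n+"7.npz"); im=f["image"].astype(int)
    for y in range(*r):
        p=im[y,c[0]:c[1]]; k=(p[:,0]-p[:,2]).argmax(); print(n,y,c[0]+k,p[k])
    print("expected pin top if out / boss top from pin pos")
for t in "17":
    f=np.load(f"scene{t}.npz"); print(f["pos"])
E
```

```text
13.45 [ 0.49504478 -0.08867347  0.37037376] [ 0.48420434  0.0177127  -0.57131596]
scene 222 280 [14 14 15]
scene 223 280 [11  7  8]
scene 224 283 [15 12 14]
scene 225 278 [51 12 15]
scene 226 278 [110  12   4]
scene 227 278 [122   6   5]
scene 228 277 [121  12   7]
scene 229 277 [106  10  11]
scene 230 277 [88  2  0]
scene 231 276 [83  1  0]
scene 232 276 [84  9  4]
scene 233 277 [90 10  5]
scene 234 277 [88  8  4]
scene 235 277 [93 35  0]
scene 236 278 [103  77   0]
scene 237 278 [97 80  0]
scene 238 278 [32 28  9]
scene 239 272 [70 69 69]
expected pin top if out / boss top from pin pos
side 255 322 [164 177 187]
side 256 323 [167 182 190]
side 257 327 [158 153 163]
side 258 327 [142  59  62]
side 259 327 [136  25  26]
side 260 327 [125  33  36]
side 261 327 [93 33 33]
side 262 327 [94 33 37]
side 263 327 [94 35 35]
side 264 327 [94 34 36]
side 265 327 [103  40  36]
side 266 327 [116  77  38]
side 267 327 [103  91  39]
side 268 327 [46 46 43]
side 269 329 [27 34 32]
side 270 325 [36 39 40]
side 271 326 [36 37 40]
side 272 329 [39 41 42]
side 273 330 [35 36 39]
side 274 326 [37 42 44]
side 275 330 [57 59 60]
side 276 330 [86 90 90]
side 277 330 [ 97 100 104]
side 278 332 [114 118 117]
side 279 333 [112 118 117]
side 280 333 [82 87 93]
side 281 323 [59 65 70]
expected pin top if out / boss top from pin pos
[ 0.47554001 -0.0808458   0.32237342]
[ 0.49502315 -0.08866439  0.37011581]
```

View pics/crop7.png

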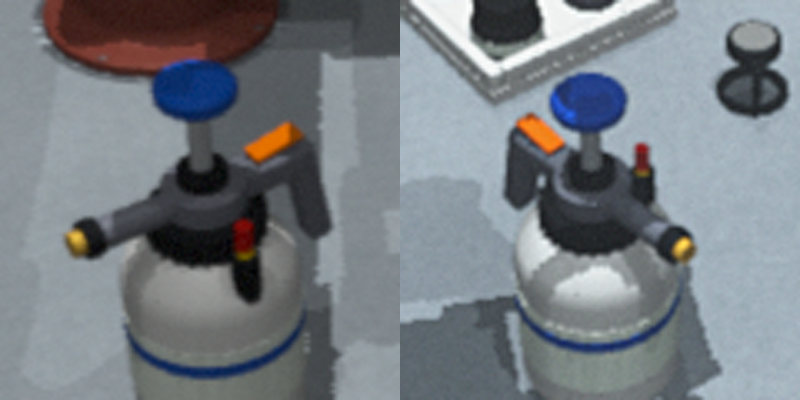

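View pics/scene7.png

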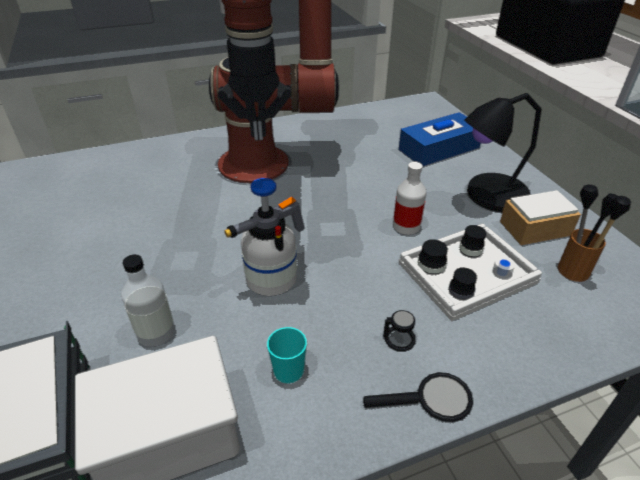

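```bash
python3 -c "
from plant import workorder; print(workorder.job_done())"
```

```text
the job is handed in; nothing more can be done
None
```

The sprayer is pumped up and the job is handed in. I pressed the knob with shut fingertips for eight full strokes of about 34–38 mm, letting it spring fully up each time, then withdrew straight up. The arm's clock read about 13.5 s at the end.

My last checks agreed with each other:
- **Gauge pin:** the pressing force at the bottom rose from about 12 N to 20–22 N and stayed there over the last three strokes, which is what a pin on its stop should give. In the scene view the pin top rose about 7 pixels (roughly 20 mm), and the yellow band shows at its foot in both views. At that resolution the band is only 2–3 pixels high, so its full height rests partly on the force reading.
- **Knob and arm:** the knob is back up, and the fingertips are about 10 cm clear with no contact force.
- **Sprayer and other items:** the sprayer and the other items look unmoved. A sideways force of up to about 8 N appeared while pressing, but I could see no shift or tilt of the sprayer.

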